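# Tap the bearing cup square into the tank pump's housing

### The arm

A 6-joint arm with a two-finger parallel gripper is mounted at the origin on the work surface. World frame = base frame: x ahead of the robot, y to its left, z up, the work surface at z = 0. Lengths are in mm, angles in rad, forces in N, time in s.
With the tool pointing down it reaches from about 400 to 925 mm from the base axis. Payload 12.5 kg.
Tool frame: the origin (TCP) lies midway between the tips of the shut fingers; the grasp point (between the pads) lies 19 mm behind it; z points along the fingers, y is the line along which they close (so a half turn about z gives the same grasp; the last joint's range is limited). The gripper opens to 95 mm and grips with 3 to 60 N. Pads are 20 mm wide; open, the fingers measure 119 mm over their backs; the gripper's body (75 mm by 180 mm) begins 59 mm behind the grasp point.
Start: joints at [-1.365, 0.491, 1.559, -0, 1.092, -0.106], TCP at [191.756, -594.875, 214.661] pointing down, gripper open.
Joint ranges: [-3.1, 3.1], [-0.84, 2.19], [0.05, 2.79], [-1.13, 4.28], [0.06, 2.93], [-2.69, 2.69]. Speed limits (rad/s): [2.22, 2.22, 2.79, 3.14, 3.14, 3.14].

### API

Orientations are given as [roll, pitch, yaw] about the fixed x, y, z axes, in that order (R = Rz(yaw) Ry(pitch) Rx(roll)).
In Python, from cell import env gives the robot as it stands.
- The arm moves only by the tool arm_command, never from a script. Its argument "targets" is a list of rows, each a list of 5 numbers: the shift along the tool's x, y, z in mm, then the turn about the tool's z in degrees, then the opening, from 0 (shut) to 1 (fully open). In form: [[tx, ty, tz, roll, fingers], ...]. A call has 1 to 5 rows; each row is the pose to reach, as a shift and turn from the pose commanded when the call began, along the tool's axes at that moment; what a row does not reach only later rows make up. A row lasts 1/10 s, in which the tool goes at most 50 mm and 8.59 degrees, less where a joint would pass 70% of its speed; a pose out of reach is approached as far as the arm can. A call with a gripper value outside its range is refused whole. The fingers move at their own pace and stop on an object; the grip force is fixed at half the most. Time passes only in rows, so rows that repeat a pose let the fingers close. It gives the time, the measured TCP pose, the force, the opening and the grip force at its end, in the units of the state.
- env.state(): the state, without advancing time (a new reading comes with each control period).
- env.read_camera(name): name is "scene" or "top"; returns a dict with "frame" (384x512x3 uint8, red, green, blue), "vertical_fov" (degrees; the focal length in pixels is half the picture's height over the tangent of half this angle, whatever the lens; pixels are square), "cx", "cy" (the principal point, pixels), "world_from_camera" (4x4, takes a point from camera to world coordinates). Camera axes: x right, y down, z forward; pixel columns grow to the right and rows downward; lengths in mm; the calibration is good to about 2 mm. A picture is of the moment at which its call begins. There is no depth.
- env.job_done(): hands the job in; it is judged then, once.
The state is a dict: "t": time; "joints": joint angles; "qvel": joint speeds; "tau": joint torques, N m; "eef_pos": TCP position; "tcp_rot": TCP orientation; "ft_force": force on the tool from outside, world axes, zero at the start; "moment": the same for the moment, N m; "opening": opening from 0.0 (shut) to 1.0 (fully open); "grip_force": force on a finger pad.
Only numpy, scipy, OpenCV 4.12 (cv2) and the standard library are available. Lean on these libraries where they do the work, as an engineer would, in place of code of your own. Each camera call takes 0.05 s, during which the arm holds its last target. There are 200 camera calls.

### The job

With the white drift from the tray, tap the steel bearing cup down into the bore of the pump housing until it is fully home on the spacer ring below it, all round. Work gently on opposite sides of the rim in turn, never loading the cup with more than about 30 N and never letting it cock over by more than about 5 degrees, keep the gripper itself off the cup, and finish with a firm press of about 20 N on the rim, held for a moment, so that it beds. Then stand the drift upright in its tray again, and leave the other things on the bench alone.

Things in the scene. Friction and masses are not known exactly. Their poses are not given: they have to be found in the camera images.
- housing: Grey pump housing, bolted to the bench: a square block 130 x 130 mm, its flat top face 57 mm above the bench, on a foot plate 150 x 150 x 12 mm, with a pipe stub on its +y side that ends 93 mm from the middle and stays below the face. A steel shaft 15 mm thick stands in the middle and ends 28 mm above the face. Origin: middle of its underside; x and y along its sides.
- bore (a point): Centre of the bore's mouth (74 mm wide) in the housing's top face; axes as the housing. The cup fits tightly: below about 7 N on the rim nothing moves; above that the pressed side goes down some 4 mm/s per further newton, partly by the cup sinking and as much or more by its leaning that way (the far side hardly moves or rises a little). It stays as left and cannot shift sideways.
- cup_rim (a point): Centre of the top rim of the steel bearing cup, an open ring of 72 mm outer and 58 mm inner diameter, 22 mm high, started in the bore; z is the cup's axis and leans with it. At the start it is 9 to 12 mm above the housing's face and leans up to 3.5 degrees any way. Home, the cup bottoms squarely on a steel spacer ring, its rim 2 mm above the face all round; bottoming is felt as a hard stop.
- drift_mid (a point): Middle (50 mm above the foot) of the loose white nylon drift standing in the tray: a round head 32 mm wide and 22 mm high with a flat underside, above it a square shank 24 x 24 mm up to 101 mm above the foot; about 0.12 kg; z up along it, x and y square to the shank's flats. Grip the shank and tap with the flat underside, centred over the rim, clear of the shaft.
- tray_in (a point): Centre of the inner floor of the blue tray, which is fixed: 120 x 120 mm outside, walls 4 mm thick and 18 mm high, floor 4 mm above the bench; z up, x and y along the walls.
- wrench: Wrench lying on the bench, not to be disturbed; origin at its underside.
- bottle: White bottle with a blue cap, 56 mm wide and 140 mm high, standing on the bench, not to be disturbed; origin at its underside.
- tank: Small clear tank, 110 x 170 x 120 mm high, empty, open at the top, not to be disturbed; origin at its underside.
- collar: Aluminium collar, a flat ring of 60 mm diameter and 12 mm high lying on the bench, not to be disturbed; origin at its underside.
Things that resemble listed ones, but are neither listed nor needed, are in the scene too. What is shaped like the part that bears drift_mid but blue or brown is not meant.

How it is judged:
By the outcome, as a careful person would: the job done as asked, in the order asked, and still so for the second after the job is handed in, with the robot touching nothing.
It also fails if it takes over 72 s, if anything falls off the work surface, if the arm or the gripper's body presses on something with over 40 N, if the wrist force passes 120 N, or if a joint passes its speed limit or range.

## Working session

There is one attempt and no reset: what is moved stays moved. The work goes in short steps, Python scripts to look and compute and a tool call to move; the robot and the scene stay as the last step left them, time stands still between calls to the robot, and variables do not carry over. Pictures are saved under pics/ and viewed, at most 10 in all, crops included, and the job is handed in when it is done.

Besides the shell and the picture viewer there is one more tool, called after ">>>" in YAML: its name, and indented under it one key for each argument. arm_command: Moves the arm, as the interface text tells. Its arguments: {"type":"object","properties":{"targets":{"type":"array","items":{"type":"array","items":{"type":"number"}}}},"required":["targets"]}

```bash
ls; mkdir -p pics; python3 - <<'E'
from cell import env
import cv2,numpy as np,pickle
s=env.state();print({k:np.round(v,3).tolist() for k,v in s.items()})
d={}
for n in("scene","top"):
    c=env.read_camera(n);d[n]=c
    print(n,c["vertical_fov"],c["cx"],c["cy"],np.round(c["world_from_camera"],3).tolist())
    cv2.imwrite(f"pics/{n}0.png",c["frame"][...,::-1])
pickle.dump(d,open("c0.pkl","wb"))
a=np.vstack([d["scene"]["frame"],d["top"]["frame"]])
E
```

```text
pics
{'t': 0.0, 'joints': [-1.365, 0.492, 1.559, -0.0, 1.092, -0.106], 'qvel': [-0.0, 0.0, -0.001, -0.001, -0.001, 0.001], 'tau': [0.001, -61.265, -25.818, 0.069, 0.048, -0.0], 'eef_pos': [191.706, -594.623, 214.066], 'tcp_rot': [-3.14, -0.0, 0.312], 'ft_force': [0.305, 0.579, 0.155], 'moment': [-0.042, -0.012, -0.036], 'grip_force': 0.0, 'opening': 1.001}
scene 55.88977804077577 253.73563619108523 187.54903651261984 [[0.434, 0.549, -0.715, 1201.799], [0.901, -0.254, 0.352, -314.587], [0.012, -0.797, -0.604, 568.278], [0.0, 0.0, 0.0, 1.0]]
top 57.8635782425183 256.37579338577575 193.59763956861178 [[-0.022, -0.991, 0.133, 437.633], [-0.999, 0.026, 0.027, -21.856], [-0.031, -0.132, -0.991, 1018.48], [0.0, 0.0, 0.0, 1.0]]
```

View pics/scene0.png

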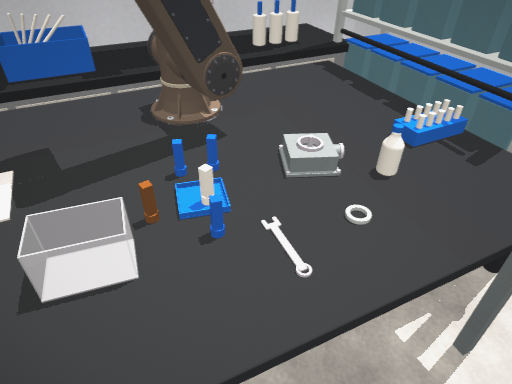

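View pics/top0.png

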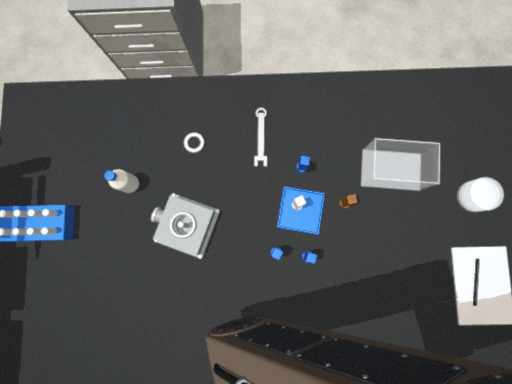

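The scene view shows the white drift in the blue tray at about (206,185), with look-alikes in blue at (179,158), (212,152) and (217,217), and in brown at (149,203). In the top view the white one is at (299,202), with blue ones at (303,163), (277,253) and (310,256), and the brown one at (348,200). Only the white one in the tray fits the description. The housing is at top (183,225) and scene (311,150). Next is one enlarged crop to confirm.

```bash
cat > h.py <<'E'
import numpy as np,cv2
def f(c): return 192/np.tan(np.radians(c["vertical_fov"]/2))
def ray(c,uv):
    T=c["world_from_camera"];d=np.array([(uv[0]-c["cx"])/f(c),(uv[1]-c["cy"])/f(c),1]);return T[:3,3],T[:3,:3]@d
def onz(c,uv,z):
    o,d=ray(c,uv);return o+d*(z-o[2])/d[2]
def proj(c,p):
    T=c["world_from_camera"];q=T[:3,:3].T@(np.array(p)-T[:3,3]);return q[:2]/q[2]*f(c)+[c["cx"],c["cy"]]
def tri(c1,a,c2,b):
    o1,d1=ray(c1,a);o2,d2=ray(c2,b)
    t=np.linalg.lstsq(np.c_[d1,-d2],o2-o1,rcond=None)[0];p,q=o1+t[0]*d1,o2+t[1]*d2;return (p+q)/2,np.linalg.norm(p-q)
def crop(c,u,v,w,h,k): return cv2.resize(np.ascontiguousarray(c["frame"][v:v+h,u:u+w,::-1]),None,fx=k,fy=k,interpolation=cv2.INTER_CUBIC)
E
python3 - <<'E'
import pickle,cv2,numpy as np
from h import *
d=pickle.load(open("c0.pkl","rb"));s,t=d["scene"],d["top"]
a=np.vstack([np.hstack([crop(s,170,155,66,50,6),crop(s,275,125,66,50,6)]),np.hstack([crop(t,270,182,66,50,6),crop(t,148,190,66,50,6)])])
cv2.imwrite("pics/crop1.png",cv2.resize(a,(792,600)))
E
```

```text
(no output)
```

View pics/crop1.png

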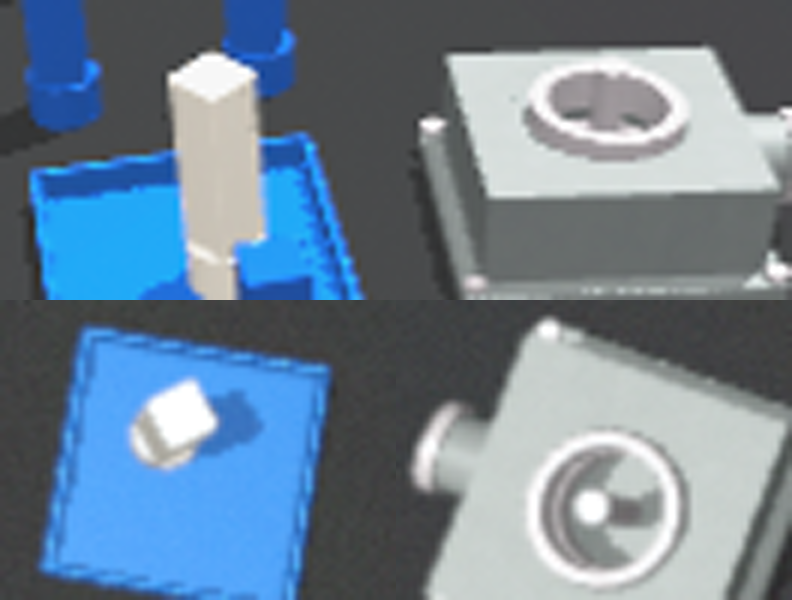

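The crop confirms it: the white drift stands in the tray, with its top face at about (300,200) in the top view. The cup is at top (182.5,224.5) with its bright rim raised above the housing, and the shaft shows at (181,224).

```bash
python3 - <<'E'
import pickle
from h import *
d=pickle.load(open("c0.pkl","rb"));s,t=d["scene"],d["top"]
K=8
def big(c,u,v,w,h): return cv2.resize(np.ascontiguousarray(c["frame"][v:v+h,u:u+w]),None,fx=K,fy=K,interpolation=cv2.INTER_CUBIC)
def back(p,u,v): return (np.asarray(p,float)+.5)/K-.5+[u,v]
def biggest(m): return max(cv2.findContours(m.astype(np.uint8),0,1)[0],key=cv2.contourArea)
# drift top face, top view
b=big(t,285,188,30,28).astype(int)
m=(b.min(2)>215)
c=biggest(m);r=cv2.minAreaRect(c);q=np.array([onz(t,back(x,285,188),105) for x in cv2.boxPoints(r)])
print("face top",q.mean(0)[:2],np.linalg.norm(q[1]-q[0]),np.linalg.norm(q[2]-q[1]),[np.degrees(np.arctan2(*(q[i+1]-q[i])[1::-1])) for i in(0,1)], back(r[0],285,188))
# same, scene view
b=big(s,192,158,30,20).astype(int);m=b.min(2)>225;c=biggest(m);M=cv2.moments(c);p=back([M['m10']/M['m00'],M['m01']/M['m00']],192,158)
print("face scene",p,onz(s,p,105)[:2],M['m00']/64)
print("tri",tri(t,back(r[0],285,188),s,p))
# tray
b=big(t,265,178,70,65).astype(int);m=(b[...,2]>120)&(b[...,0]<120)
c=cv2.convexHull(biggest(m));r=cv2.minAreaRect(c);q=np.array([onz(t,back(x,265,178),18) for x in cv2.boxPoints(r)])
print("tray",q.mean(0)[:2],np.linalg.norm(q[1]-q[0]),np.linalg.norm(q[2]-q[1]),[np.degrees(np.arctan2(*(q[i+1]-q[i])[1::-1])) for i in(0,1)])
# cup rim
for n,c_,(u,v,w,h),th in(("top",t,(165,205,36,40),225),("scene",s,(290,125,42,32),215)):
    b=big(c_,u,v,w,h).astype(int);m=b.min(2)>th
    c=biggest(m);e=cv2.fitEllipse(cv2.convexHull(c));print("rim",n,back(e[0],u,v),np.array(e[1])/K,e[2],onz(c_,back(e[0],u,v),67.5)[:2])
    if n=="top": et=back(e[0],u,v)
    else: print(tri(t,et,s,back(e[0],u,v)))
    v_=c_["frame"][v:v+h,u:u+w].astype(int)
    print(np.percentile(v_.min(2),[5,50,90,97]))
# shaft top
b=big(t,174,216,14,16).astype(int);c=biggest(b.min(2)>215);M=cv2.moments(c);p=back([M['m10']/M['m00'],M['m01']/M['m00']],174,216);print("shaft",p,M['m00']/64,onz(t,p,85)[:2])
# housing outline yaw
b=big(t,145,185,80,80).astype(int);m=(b.min(2)>120)
r=cv2.minAreaRect(biggest(cv2.morphologyEx(m.astype(np.uint8),cv2.MORPH_OPEN,np.ones((180,180)))));q=np.array([onz(t,back(x,145,185),57) for x in cv2.boxPoints(r)]);print("housing",q.mean(0),np.linalg.norm(q[1]-q[0]),np.linalg.norm(q[2]-q[1]),[np.degrees(np.arctan2(*(q[i+1]-q[i])[1::-1])) for i in(0,1)])
E
```

```text
face top [ 538.25458932 -110.50772447] 23.81983594799247 23.38691243602963 [np.float64(-64.0261827497804), np.float64(-155.02492832700355)] [299.70509148 200.72150612]
face scene [204.84710732 167.34167179] [ 538.64640164 -112.63191107] 57.1328125
tri (array([ 538.01355656, -111.46574795,  104.2932347 ]), np.float64(1.8666139987662171))
tray [ 521.52130637 -120.53492094] 125.13505933438847 126.53966107305078 [np.float64(-11.162091377192269), np.float64(-101.14422337784346)]
rim top [181.69389534 224.34913254] [24.9506073  25.66325569] 47.71236801147461 [485.31251829 211.59989739]
[132. 200. 232. 248.]
rim scene [306.98657417 139.79225445] [14.83258724 35.07525253] 104.539794921875 [473.86048645 207.17510524]
(array([482.91451533, 206.02770801,  73.37120734]), np.float64(9.013325009083898))
[ 72. 209. 218. 246.]
shaft [180.13670813 223.96679581] 19.15625 [485.56384247 211.54235137]Traceback (most recent call last):
  File "<stdin>", line 33, in <module>
  File "<stdin>", line 7, in biggest
ValueError: max() iterable argument is empty
```

>>> arm_command:
  targets:
    - [40, -29, 0, 0, 1]
    - [80, -59, 0, 0, 1]
    - [120, -88, 0, 0, 1]
    - [159, -118, 0, 0, 1]
    - [159, -118, 0, 0, 1]

```text
t: 0.6
eef_pos: [309.1, -429.6, 214.7]
tcp_rot: [-3.14, -0.0, 0.316]
ft_force: [-0.9, -0.4, -0.6]
opening: 1.002
grip_force: 0.0
```

>>> arm_command:
  targets:
    - [40, -29, 0, 0, 1]
    - [80, -59, 0, 0, 1]
    - [120, -88, 0, 0, 1]
    - [160, -118, 0, 0, 1]
    - [160, -118, 0, 0, 1]

```text
t: 1.1
eef_pos: [425.1, -268.8, 214.6]
tcp_rot: [-3.141, -0.0, 0.317]
ft_force: [0.2, 0.8, 1.1]
opening: 1.0
grip_force: 0.0
```

>>> arm_command:
  targets:
    - [40, -29, 0, -3, 1]
    - [80, -59, 0, -7.6, 1]
    - [120, -88, 0, -7.6, 1]
    - [159, -117, 0, -7.6, 1]
    - [159, -117, 0, -7.6, 1]

```text
t: 1.6
eef_pos: [540.6, -109.3, 214.3]
tcp_rot: [-3.142, -0.001, 0.448]
ft_force: [-1.2, 0.8, -0.9]
opening: 0.998
grip_force: 0.0
```

>>> arm_command:
  targets:
    - [-3, 1, 20, 0, 1]
    - [-3, 1, 50, 0, 1]
    - [-3, 1, 75, 0, 1]
    - [-3, 1, 80, 0, 1]
    - [-3, 1, 80, 0, 1]

```text
t: 2.1
eef_pos: [535.8, -115.4, 134.2]
tcp_rot: [-3.141, 0.001, 0.444]
ft_force: [-0.4, 0.0, -0.0]
opening: 1.0
grip_force: 0.0
```

```bash
python3 - <<'E'
from cell import env
from h import *
s,t=env.read_camera("scene"),env.read_camera("top")
st=env.state();print(st["eef_pos"],st["tcp_rot"])
cv2.imwrite("pics/g1.png",np.hstack([crop(s,165,100,80,110,5),crop(t,260,170,80,110,5)]))
E
```

```text
[ 536.55440084 -115.23830563  135.63118546] [ 3.14052787e+00 -8.84346466e-04  4.43885875e-01]
```

View pics/g1.png

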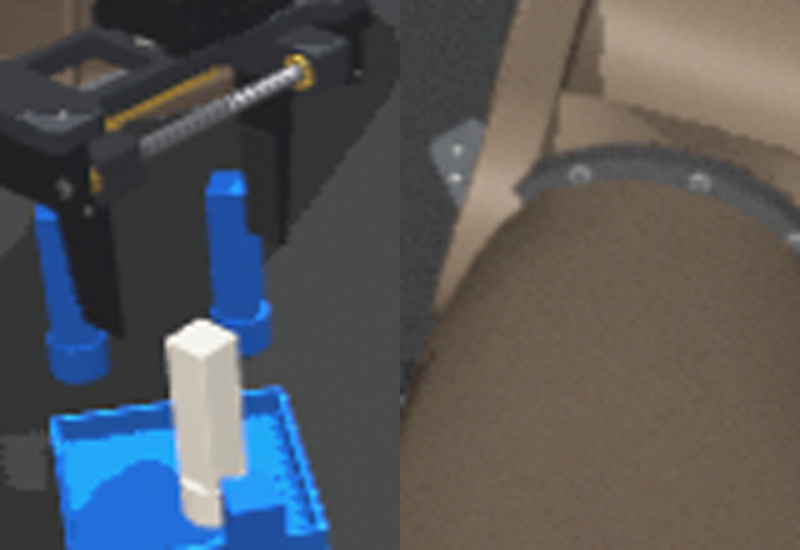

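The scene crop shows the white drift at scene (206,178), centred between the open fingers. In the top view the arm hides it. The last 3 mm correction only followed reading noise, so I'm undoing it and descending.

>>> arm_command:
  targets:
    - [3, -1, 30, 0, 1]
    - [3, -1, 60, 0, 1]
    - [3, -1, 80, 0, 1]
    - [3, -1, 84.5, 0, 1]
    - [3, -1, 84.5, 0, 1]

```text
t: 2.7
eef_pos: [538.8, -112.5, 50.8]
tcp_rot: [3.141, -0.0, 0.444]
ft_force: [-0.3, 0.3, 0.1]
opening: 0.999
grip_force: 0.0
```

>>> arm_command:
  targets:
    - [0, 0, 0, 0, 0.5]
    - [0, 0, 0, 0, 0.35]
    - [0, 0, 0, 0, 0.3]
    - [0, 0, 0, 0, 0.25]
    - [0, 0, 0, 0, 0]

```text
t: 3.2
eef_pos: [538.5, -112.3, 50.4]
tcp_rot: [3.141, -0.0, 0.445]
ft_force: [0.5, -1.0, 0.4]
opening: 0.639
grip_force: 0.0
```

>>> arm_command:
  targets:
    - [0, 0, 0, 0, 0]
    - [0, 0, 0, 0, 0]
    - [0, 0, 0, 0, 0]
    - [0, 0, 0, 0, 0]
    - [0, 0, 0, 0, 0]

```text
t: 3.7
eef_pos: [538.4, -112.3, 50.1]
tcp_rot: [3.142, 0.0, 0.444]
ft_force: [0.0, -0.5, 0.8]
opening: 0.252
grip_force: 30.0
```

```bash
python3 - <<'E'
from cell import env
import numpy as np
R=[]
for i in range(10):
    env.read_camera("top");s=env.state();R.append(np.r_[s["eef_pos"],s["tcp_rot"],s["ft_force"],s["moment"],s["opening"],s["grip_force"]])
R=np.array(R);R[:,3]%=2*np.pi;print(s["t"]);print(R.mean(0).round(3));print(R.std(0).round(3))
E
```

```text
4.2
[ 5.38402e+02 -1.12265e+02  5.00890e+01  3.14200e+00  0.00000e+00
  4.44000e-01  6.80000e-02  4.40000e-02 -6.32000e-01  5.00000e-03
 -3.20000e-02 -5.00000e-03  2.52000e-01  3.00000e+01]
[0.012 0.012 0.011 0.    0.    0.    0.453 0.4   0.357 0.026 0.017 0.031
 0.001 0.   ]
```

>>> arm_command:
  targets:
    - [0, 0, -30, 0, 0]
    - [0, 0, -70, 0, 0]
    - [0, 0, -105, 0, 0]
    - [10, -30, -105, 0, 0]
    - [28, -72, -105, 0, 0]

```text
t: 4.7
eef_pos: [533.0, -35.8, 156.2]
tcp_rot: [3.14, -0.002, 0.441]
ft_force: [0.2, 0.3, -1.1]
opening: 0.252
grip_force: 30.0
```

>>> arm_command:
  targets:
    - [19, -45, 0, 0, 0]
    - [38, -90, 0, 0, 0]
    - [57, -135, 0, 0, 0]
    - [76, -180, 0, 0, 0]
    - [85, -210, 0, 0, 0]

```text
t: 5.2
eef_pos: [518.7, 193.8, 155.0]
tcp_rot: [-3.141, -0.0, 0.446]
ft_force: [0.4, 0.4, -1.6]
opening: 0.247
grip_force: 30.0
```

>>> arm_command:
  targets:
    - [8, -23, 0, 0, 0]
    - [11, -33, 0, 0, 0]
    - [11, -33, 20, 0, 0]
    - [11, -33, 27, 0, 0]
    - [11, -33, 27, 0, 0]

```text
t: 5.7
eef_pos: [514.6, 224.6, 127.2]
tcp_rot: [-3.141, 0.002, 0.444]
ft_force: [-0.3, 0.5, -0.1]
opening: 0.252
grip_force: 30.0
```

```bash
cat > st.py <<'E'
from cell import env
import numpy as np,sys
BORE=np.array([485.4,211.6])
def avg(n=4):
    R=[]
    for i in range(n):
        env.read_camera("top");s=env.state();R.append(np.r_[s["eef_pos"],s["ft_force"],s["moment"],s["tcp_rot"]])
    R=np.array(R);m=R.mean(0);y=m[11];d=m[:2]-BORE
    print("t",round(s["t"],2),"pos",m[:3].round(2),"foot",round(m[2]-46.09,2),"F",m[3:6].round(2),"M",m[6:9].round(3),"yaw",y.round(4),"off tool xy",round(d[0]*np.cos(y)+d[1]*np.sin(y),2),round(d[0]*np.sin(y)-d[1]*np.cos(y),2),"grip",s["grip_force"],s["opening"])
if __name__=="__main__": avg(int(sys.argv[1]) if len(sys.argv)>1 else 4)
E
python3 st.py 5; python3 - <<'E'
from cell import env
from h import *
s,t=env.read_camera("scene"),env.read_camera("top")
cv2.imwrite("pics/g2.png",np.hstack([crop(s,270,80,80,100,5),crop(t,145,180,80,100,5)]))
E
```

```text
t 5.95 pos [515.25 224.93 128.46] foot 82.37 F [ 0.44  0.05 -1.53] M [ 0.017 -0.007  0.004] yaw 0.4436 off tool xy 32.69 0.77 grip 29.999729990959167 0.25505542549129756
```

View pics/g2.png

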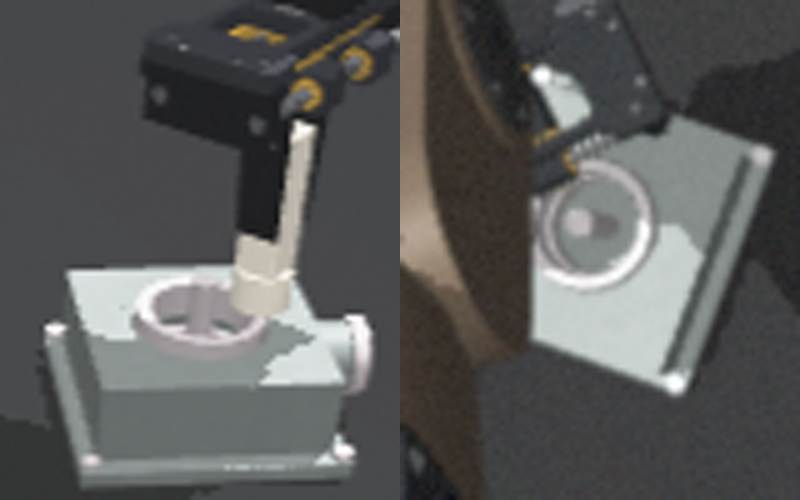

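The scene crop shows the drift held upright above the rim's right side. Its foot is at about scene (322,141) and the rim's middle at about (311,142). Next I check this against the projection.

```bash
python3 - <<'E'
from cell import env
from h import *
s=env.read_camera("scene")
for n,p in dict(foot=(515.2,224.9,82.4),rim=(485.4,211.6,67.5),shaft=(485.4,211.6,85)).items(): print(n,proj(s,p))
P=lambda r,z:np.array([proj(s,(485.4+r*np.cos(a),211.6+r*np.sin(a),z)) for a in np.linspace(0,6.28,60)])
im=crop(s,270,80,80,100,6)
for q,col in((P(36,67.5),(0,0,255)),(P(29,67.5),(0,255,0)),(P(7.5,85),(255,0,0)),(P(16,82.4)+proj(s,(515.2,224.9,82.4))-proj(s,(485.4,211.6,82.4)),(0,255,255))):
    cv2.polylines(im,[np.int32((q-[270,80]+.5)*6)],True,col,1)
cv2.imwrite("pics/o.png",im)
E
```

```text
foot [321.41389971 140.55745912]
rim [310.59780829 141.35886082]
shaft [311.28356068 135.76526139]
```

View pics/o.png

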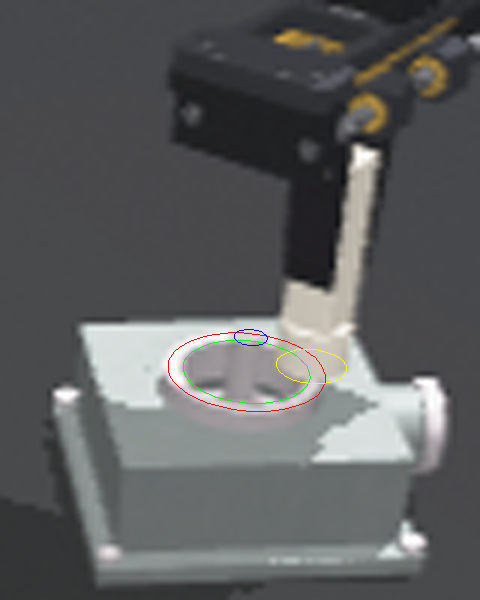

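>>> arm_command:
  targets:
    - [0, -1, 6, 0, 0]
    - [0, -1, 9, 0, 0]
    - [0, -1, 11, 0, 0]
    - [0, -1, 11, 0, 0]

```text
t: 6.5
eef_pos: [514.3, 226.3, 116.6]
tcp_rot: [-3.142, 0.001, 0.445]
ft_force: [-0.1, -0.7, -1.8]
opening: 0.252
grip_force: 30.0
```

>>> arm_command:
  targets:
    - [0, 0, 0.5, 0, 0]
    - [0, 0, 1, 0, 0]
    - [0, 0, 1, 0, 0]

```text
t: 6.8
eef_pos: [514.5, 226.4, 116.1]
tcp_rot: [3.141, -0.0, 0.444]
ft_force: [-0.2, 0.1, -1.0]
opening: 0.251
grip_force: 30.0
```

>>> arm_command:
  targets:
    - [0, 0, 0.5, 0, 0]
    - [0, 0, 1, 0, 0]
    - [0, 0, 1, 0, 0]

```text
t: 7.1
eef_pos: [514.5, 226.3, 115.0]
tcp_rot: [3.142, 0.0, 0.444]
ft_force: [0.5, -0.3, -1.7]
opening: 0.251
grip_force: 30.0
```

```bash
python3 st.py
```

```text
t 7.3 pos [514.51 226.35 115.09] foot 69.0 F [ 0.03 -0.16 -1.85] M [0.028 0.002 0.019] yaw 0.4444 off tool xy 32.62 -0.8 grip 29.999674558639526 0.24911026819536383
```

>>> arm_command:
  targets:
    - [0, 0, 0.5, 0, 0]
    - [0, 0, 1, 0, 0]
    - [0, 0, 1, 0, 0]

```text
t: 7.6
eef_pos: [514.5, 226.3, 114.0]
tcp_rot: [3.142, 0.0, 0.444]
ft_force: [-0.4, -0.4, -0.7]
opening: 0.249
grip_force: 30.0
```

>>> arm_command:
  targets:
    - [0, 0, 0.5, 0, 0]
    - [0, 0, 1, 0, 0]
    - [0, 0, 1, 0, 0]

```text
t: 7.9
eef_pos: [514.5, 226.3, 113.0]
tcp_rot: [3.142, 0.0, 0.444]
ft_force: [0.1, -0.5, -1.3]
opening: 0.247
grip_force: 30.0
```

>>> arm_command:
  targets:
    - [0, 0, 0.5, 0, 0]
    - [0, 0, 1, 0, 0]
    - [0, 0, 1, 0, 0]

```text
t: 8.2
eef_pos: [514.5, 226.4, 112.2]
tcp_rot: [3.142, -0.0, 0.444]
ft_force: [-0.2, 0.7, 0.0]
opening: 0.256
grip_force: 30.0
```

```bash
python3 st.py
```

```text
t 8.4 pos [514.54 226.36 112.16] foot 66.07 F [-0.25 -0.42 -0.56] M [-0.059  0.015 -0.012] yaw 0.4444 off tool xy 32.66 -0.79 grip 29.999864995479584 0.2521490840410777
```

>>> arm_command:
  targets:
    - [0, 0, -25, 0, 0]
    - [-30, -1, -25, 0, 0]
    - [-65, -1, -25, 0, 0]
    - [-65, -1, -12, 0, 0]
    - [-65, -1, -5, 0, 0]

```text
t: 8.9
eef_pos: [455.0, 199.1, 116.9]
tcp_rot: [3.141, -0.0, 0.444]
ft_force: [0.2, 1.6, -1.4]
opening: 0.25
grip_force: 30.0
```

>>> arm_command:
  targets:
    - [0, 0, 0, 0, 0]
    - [0, 0, 0.5, 0, 0]
    - [0, 0, 1, 0, 0]
    - [0, 0, 1, 0, 0]

```text
t: 9.3
eef_pos: [455.7, 199.4, 116.2]
tcp_rot: [3.141, -0.0, 0.444]
ft_force: [0.1, 0.0, -1.1]
opening: 0.251
grip_force: 30.0
```

>>> arm_command:
  targets:
    - [0, 0, 0.5, 0, 0]
    - [0, 0, 1, 0, 0]
    - [0, 0, 1, 0, 0]

```text
t: 9.6
eef_pos: [455.4, 199.3, 115.1]
tcp_rot: [3.142, 0.0, 0.444]
ft_force: [-0.4, -0.2, -1.2]
opening: 0.251
grip_force: 30.0
```

```bash
python3 st.py 3
```

```text
t 9.75 pos [455.4  199.29 115.11] foot 69.02 F [-0.12  0.34 -1.14] M [-0.011 -0.04  -0.014] yaw 0.4444 off tool xy -32.38 -1.79 grip 29.99978095293045 0.2540462066318144
```

>>> arm_command:
  targets:
    - [0, 1.5, 0.5, 0, 0]
    - [0, 1.5, 1, 0, 0]
    - [0, 1.5, 1, 0, 0]

```text
t: 10.05
eef_pos: [456.0, 197.9, 114.0]
tcp_rot: [3.142, 0.0, 0.444]
ft_force: [0.3, -0.4, -1.6]
opening: 0.251
grip_force: 30.0
```

>>> arm_command:
  targets:
    - [0, 0, 0.5, 0, 0]
    - [0, 0, 1, 0, 0]
    - [0, 0, 1, 0, 0]

```text
t: 10.35
eef_pos: [456.1, 198.0, 113.3]
tcp_rot: [3.141, -0.0, 0.445]
ft_force: [-0.5, -0.3, 2.8]
opening: 0.25
grip_force: 30.0
```

>>> arm_command:
  targets:
    - [0, 0, 0.5, 0, 0]
    - [0, 0, 1, 0, 0]
    - [0, 0, 1, 0, 0]

```text
t: 10.65
eef_pos: [456.1, 198.0, 112.4]
tcp_rot: [3.141, -0.0, 0.445]
ft_force: [-1.5, -0.3, 4.2]
opening: 0.25
grip_force: 30.0
```

```bash
python3 st.py 3
```

```text
t 10.8 pos [456.09 197.97 112.37] foot 66.28 F [-1.46 -0.38  5.22] M [-0.225  0.257 -0.004] yaw 0.4445 off tool xy -32.33 -0.29 grip 30.00045955181122 0.25160720405811277
```

>>> arm_command:
  targets:
    - [0, 0, -25, 0, 0]
    - [15, 16, -25, 0, 0]
    - [32, 33, -25, 0, 0]
    - [32, 33, -12, 0, 0]
    - [32, 33, -5, 0, 0]

```text
t: 11.3
eef_pos: [499.0, 181.6, 116.2]
tcp_rot: [-3.141, 0.001, 0.444]
ft_force: [0.3, -0.1, -2.1]
opening: 0.251
grip_force: 30.0
```

>>> arm_command:
  targets:
    - [0, 0, 0, 0, 0]
    - [0, 0, 1, 0, 0]
    - [0, 0, 2, 0, 0]
    - [0, 0, 2, 0, 0]

```text
t: 11.7
eef_pos: [499.0, 182.1, 115.3]
tcp_rot: [3.141, -0.0, 0.445]
ft_force: [0.6, -0.9, -1.2]
opening: 0.253
grip_force: 30.0
```

>>> arm_command:
  targets:
    - [0, 0, 0.5, 0, 0]
    - [0, 0, 1, 0, 0]
    - [0, 0, 1, 0, 0]

```text
t: 12.0
eef_pos: [499.1, 181.9, 114.1]
tcp_rot: [3.141, -0.0, 0.444]
ft_force: [0.5, -0.6, -1.5]
opening: 0.254
grip_force: 30.0
```

```bash
python3 st.py 3
```

```text
t 12.15 pos [499.11 181.91 114.13] foot 68.04 F [ 0.4   0.24 -1.57] M [-0.029 -0.034  0.006] yaw 0.4444 off tool xy -0.39 32.7 grip 29.99979257583618 0.25109207723390153
```

>>> arm_command:
  targets:
    - [0, 0, 0.5, 0, 0]
    - [0, 0, 1, 0, 0]
    - [0, 0, 1, 0, 0]

```text
t: 12.45
eef_pos: [499.1, 181.9, 113.0]
tcp_rot: [3.142, 0.0, 0.444]
ft_force: [-0.4, -0.1, -0.8]
opening: 0.25
grip_force: 30.0
```

>>> arm_command:
  targets:
    - [0, 0, 0.5, 0, 0]
    - [0, 0, 1, 0, 0]
    - [0, 0, 1, 0, 0]

```text
t: 12.75
eef_pos: [499.2, 181.9, 112.2]
tcp_rot: [3.141, -0.0, 0.444]
ft_force: [-0.1, -0.9, 0.2]
opening: 0.254
grip_force: 30.0
```

>>> arm_command:
  targets:
    - [0, 0, 0.5, 0, 0]
    - [0, 0, 1, 0, 0]
    - [0, 0, 1, 0, 0]

```text
t: 13.05
eef_pos: [499.2, 181.9, 111.5]
tcp_rot: [3.141, -0.0, 0.444]
ft_force: [-1.4, 0.1, 4.7]
opening: 0.255
grip_force: 30.0
```

>>> arm_command:
  targets:
    - [0, 0, -25, 0, 0]
    - [0, -30, -25, 0, 0]
    - [0, -65, -25, 0, 0]
    - [0, -65, -15, 0, 0]
    - [0, -65, -6, 0, 0]

```text
t: 13.55
eef_pos: [470.9, 241.0, 116.6]
tcp_rot: [3.141, -0.0, 0.446]
ft_force: [0.2, -0.7, -1.4]
opening: 0.253
grip_force: 30.0
```

>>> arm_command:
  targets:
    - [0, 0, 0, 0, 0]
    - [0, 0, 1, 0, 0]
    - [0, 0, 2, 0, 0]
    - [0, 0, 2, 0, 0]

```text
t: 13.95
eef_pos: [471.5, 240.2, 115.1]
tcp_rot: [3.141, -0.0, 0.444]
ft_force: [0.5, 0.1, -1.3]
opening: 0.251
grip_force: 30.0
```

>>> arm_command:
  targets:
    - [0, 0, 0.5, 0, 0]
    - [0, 0, 1, 0, 0]
    - [0, 0, 1, 0, 0]

```text
t: 14.25
eef_pos: [471.2, 240.6, 114.1]
tcp_rot: [3.142, -0.0, 0.444]
ft_force: [-0.0, -0.1, -0.1]
opening: 0.254
grip_force: 30.0
```

```bash
python3 st.py 3
```

```text
t 14.4 pos [471.17 240.62 114.13] foot 68.04 F [-0.03 -0.79 -1.18] M [ 0.009 -0.015 -0.007] yaw 0.4445 off tool xy -0.37 -32.32 grip 29.999718368053436 0.25183369288306795
```

>>> arm_command:
  targets:
    - [0, 0, 0.5, 0, 0]
    - [0, 0, 1, 0, 0]
    - [0, 0, 1, 0, 0]

```text
t: 14.7
eef_pos: [471.1, 240.6, 113.0]
tcp_rot: [3.142, 0.0, 0.444]
ft_force: [-0.6, 0.6, -1.8]
opening: 0.254
grip_force: 30.0
```

>>> arm_command:
  targets:
    - [0, 0, 0.5, 0, 0]
    - [0, 0, 1, 0, 0]
    - [0, 0, 1, 0, 0]

```text
t: 15.0
eef_pos: [471.1, 240.6, 112.0]
tcp_rot: [3.142, 0.0, 0.444]
ft_force: [-0.7, -0.1, -1.3]
opening: 0.252
grip_force: 30.0
```

>>> arm_command:
  targets:
    - [0, 0, 0.5, 0, 0]
    - [0, 0, 1, 0, 0]
    - [0, 0, 1, 0, 0]

```text
t: 15.3
eef_pos: [471.2, 240.6, 111.2]
tcp_rot: [3.141, -0.0, 0.444]
ft_force: [-0.9, -0.3, 1.1]
opening: 0.253
grip_force: 30.0
```

>>> arm_command:
  targets:
    - [0, 0, 0.8, 0, 0]
    - [0, 0, 1.6, 0, 0]
    - [0, 0, 2.5, 0, 0]
    - [0, 0, 2.5, 0, 0]

```text
t: 15.7
eef_pos: [471.2, 240.6, 109.0]
tcp_rot: [3.141, -0.0, 0.444]
ft_force: [-1.2, -1.5, 5.9]
opening: 0.254
grip_force: 30.0
```

>>> arm_command:
  targets:
    - [0, 0, -26, 0, 0]
    - [0, 30, -26, 0, 0]
    - [0, 65, -26, 0, 0]
    - [0, 65, -14, 0, 0]
    - [0, 65, -6, 0, 0]

```text
t: 16.2
eef_pos: [499.0, 181.4, 113.8]
tcp_rot: [-3.141, 0.001, 0.443]
ft_force: [-0.1, -0.2, -0.5]
opening: 0.252
grip_force: 30.0
```

>>> arm_command:
  targets:
    - [0, 0, 0, 0, 0]
    - [0, 0, 1, 0, 0]
    - [0, 0, 2, 0, 0]
    - [0, 0, 3, 0, 0]
    - [0, 0, 3, 0, 0]

```text
t: 16.7
eef_pos: [499.0, 182.2, 111.7]
tcp_rot: [3.141, -0.0, 0.445]
ft_force: [0.5, -0.4, -2.0]
opening: 0.257
grip_force: 30.0
```

>>> arm_command:
  targets:
    - [0, 0, 1, 0, 0]
    - [0, 0, 2, 0, 0]
    - [0, 0, 3, 0, 0]
    - [0, 0, 4, 0, 0]
    - [0, 0, 4, 0, 0]

```text
t: 17.2
eef_pos: [499.2, 182.0, 108.1]
tcp_rot: [3.141, -0.001, 0.444]
ft_force: [-1.8, -0.1, 5.2]
opening: 0.251
grip_force: 30.0
```

>>> arm_command:
  targets:
    - [0, 0, -28, 0, 0]
    - [15, -16, -28, 0, 0]
    - [33, -32.5, -28, 0, 0]
    - [33, -32.5, -15, 0, 0]
    - [33, -32.5, -6, 0, 0]

```text
t: 17.7
eef_pos: [514.4, 225.4, 112.5]
tcp_rot: [3.142, 0.001, 0.445]
ft_force: [0.1, -0.1, -0.7]
opening: 0.251
grip_force: 30.0
```

>>> arm_command:
  targets:
    - [0, 0, 0, 0, 0]
    - [0, 0, 1, 0, 0]
    - [0, 0, 2, 0, 0]
    - [0, 0, 3, 0, 0]
    - [0, 0, 3, 0, 0]

```text
t: 18.2
eef_pos: [515.0, 225.3, 110.7]
tcp_rot: [3.141, -0.0, 0.444]
ft_force: [0.1, 0.7, -1.5]
opening: 0.253
grip_force: 30.0
```

>>> arm_command:
  targets:
    - [0, 0, 1, 0, 0]
    - [0, 0, 2, 0, 0]
    - [0, 0, 3, 0, 0]
    - [0, 0, 3, 0, 0]

```text
t: 18.6
eef_pos: [515.0, 225.5, 107.8]
tcp_rot: [3.141, -0.0, 0.444]
ft_force: [-0.6, -0.8, 1.9]
opening: 0.254
grip_force: 30.0
```

>>> arm_command:
  targets:
    - [0, 0, -28, 0, 0]
    - [-30, 0, -28, 0, 0]
    - [-65, 0, -28, 0, 0]
    - [-65, 0, -15, 0, 0]
    - [-65, 0, -6, 0, 0]

```text
t: 19.1
eef_pos: [456.0, 197.4, 113.5]
tcp_rot: [3.141, -0.001, 0.444]
ft_force: [0.6, -0.4, -1.3]
opening: 0.249
grip_force: 30.0
```

>>> arm_command:
  targets:
    - [0, 0, 0, 0, 0]
    - [0, 0, 1, 0, 0]
    - [0, 0, 2, 0, 0]
    - [0, 0, 3, 0, 0]
    - [0, 0, 3, 0, 0]

```text
t: 19.6
eef_pos: [456.4, 197.6, 110.6]
tcp_rot: [3.141, -0.0, 0.444]
ft_force: [0.9, 0.4, -1.7]
opening: 0.252
grip_force: 30.0
```

>>> arm_command:
  targets:
    - [0, 0, 1, 0, 0]
    - [0, 0, 2, 0, 0]
    - [0, 0, 3, 0, 0]
    - [0, 0, 4, 0, 0]
    - [0, 0, 4, 0, 0]

```text
t: 20.1
eef_pos: [456.3, 197.5, 106.9]
tcp_rot: [3.141, -0.0, 0.444]
ft_force: [-1.7, -0.8, 4.0]
opening: 0.25
grip_force: 30.0
```

>>> arm_command:
  targets:
    - [0, 0, -29, 0, 0]
    - [15, -16, -29, 0, 0]
    - [32.5, -32.5, -29, 0, 0]
    - [32.5, -32.5, -15, 0, 0]
    - [32.5, -32.5, -6, 0, 0]

```text
t: 20.6
eef_pos: [471.4, 241.1, 111.9]
tcp_rot: [3.142, 0.0, 0.445]
ft_force: [0.7, -0.3, -0.5]
opening: 0.248
grip_force: 30.0
```

>>> arm_command:
  targets:
    - [0, 0, 0, 0, 0]
    - [0, 0, 1, 0, 0]
    - [0, 0, 2, 0, 0]
    - [0, 0, 3, 0, 0]
    - [0, 0, 3, 0, 0]

```text
t: 21.1
eef_pos: [471.7, 240.7, 109.8]
tcp_rot: [3.141, -0.0, 0.444]
ft_force: [-0.5, 0.0, -1.5]
opening: 0.251
grip_force: 30.0
```

>>> arm_command:
  targets:
    - [0, 0, 1, 0, 0]
    - [0, 0, 2, 0, 0]
    - [0, 0, 3, 0, 0]
    - [0, 0, 3, 0, 0]

```text
t: 21.5
eef_pos: [471.7, 240.8, 106.7]
tcp_rot: [3.141, -0.0, 0.444]
ft_force: [-0.4, -0.2, 0.6]
opening: 0.251
grip_force: 30.0
```

>>> arm_command:
  targets:
    - [0, 0, -29, 0, 0]
    - [0, 30, -29, 0, 0]
    - [0, 65, -29, 0, 0]
    - [0, 65, -15, 0, 0]
    - [0, 65, -6, 0, 0]

```text
t: 22.0
eef_pos: [499.7, 181.4, 112.0]
tcp_rot: [3.142, 0.0, 0.443]
ft_force: [0.1, -0.3, -1.5]
opening: 0.25
grip_force: 30.0
```

>>> arm_command:
  targets:
    - [0, 0, 0, 0, 0]
    - [0, 0, 1, 0, 0]
    - [0, 0, 2, 0, 0]
    - [0, 0, 3, 0, 0]
    - [0, 0, 3, 0, 0]

```text
t: 22.5
eef_pos: [499.5, 182.4, 109.7]
tcp_rot: [3.141, -0.0, 0.445]
ft_force: [0.7, -0.4, -1.3]
opening: 0.249
grip_force: 30.0
```

>>> arm_command:
  targets:
    - [0, 0, 1, 0, 0]
    - [0, 0, 2, 0, 0]
    - [0, 0, 3, 0, 0]
    - [0, 0, 3.3, 0, 0]
    - [0, 0, 3.3, 0, 0]

```text
t: 23.0
eef_pos: [499.6, 182.2, 106.7]
tcp_rot: [3.141, -0.0, 0.444]
ft_force: [-2.1, -0.2, 4.8]
opening: 0.25
grip_force: 30.0
```

>>> arm_command:
  targets:
    - [0, 0, -30, 0, 0]
    - [15, -16, -30, 0, 0]
    - [32.5, -32.5, -30, 0, 0]
    - [32.5, -32.5, -15, 0, 0]
    - [32.5, -32.5, -5, 0, 0]

```text
t: 23.5
eef_pos: [514.7, 225.8, 110.5]
tcp_rot: [3.142, 0.0, 0.445]
ft_force: [-0.3, -1.2, -2.0]
opening: 0.25
grip_force: 30.0
```

>>> arm_command:
  targets:
    - [0, 0, 1, 0, 0]
    - [0, 0, 2, 0, 0]
    - [0, 0, 3, 0, 0]
    - [0, 0, 4, 0, 0]
    - [0, 0, 4, 0, 0]

```text
t: 24.0
eef_pos: [515.0, 225.3, 107.5]
tcp_rot: [3.141, -0.0, 0.444]
ft_force: [0.2, -0.5, -1.2]
opening: 0.252
grip_force: 30.0
```

>>> arm_command:
  targets:
    - [0, 0, 0.5, 0, 0]
    - [0, 0, 1, 0, 0]
    - [0, 0, 1.5, 0, 0]
    - [0, 0, 1.5, 0, 0]

```text
t: 24.4
eef_pos: [515.1, 225.5, 106.3]
tcp_rot: [3.141, -0.001, 0.445]
ft_force: [-1.1, -1.0, 4.6]
opening: 0.254
grip_force: 30.0
```

>>> arm_command:
  targets:
    - [0, 0, -30, 0, 0]
    - [-30, 0, -30, 0, 0]
    - [-65, 0, -30, 0, 0]
    - [-65, 0, -15, 0, 0]
    - [-65, 0, -5, 0, 0]

```text
t: 24.9
eef_pos: [456.0, 197.3, 110.7]
tcp_rot: [3.141, -0.001, 0.444]
ft_force: [1.0, -0.5, -1.6]
opening: 0.249
grip_force: 30.0
```

>>> arm_command:
  targets:
    - [0, 0, 1, 0, 0]
    - [0, 0, 2, 0, 0]
    - [0, 0, 3, 0, 0]
    - [0, 0, 4, 0, 0]
    - [0, 0, 4, 0, 0]

```text
t: 25.4
eef_pos: [456.4, 197.5, 106.8]
tcp_rot: [3.141, -0.0, 0.444]
ft_force: [0.3, 0.2, -1.7]
opening: 0.254
grip_force: 30.0
```

>>> arm_command:
  targets:
    - [0, 0, 0.5, 0, 0]
    - [0, 0, 1, 0, 0]
    - [0, 0, 1.5, 0, 0]
    - [0, 0, 1.5, 0, 0]

```text
t: 25.8
eef_pos: [456.4, 197.6, 105.7]
tcp_rot: [3.141, -0.001, 0.444]
ft_force: [-2.3, -0.7, 5.0]
opening: 0.254
grip_force: 30.0
```

```bash
python3 st.py 3
```

```text
t 25.95 pos [456.4  197.54 105.71] foot 59.62 F [-1.51 -0.28  4.97] M [-0.087  0.25   0.018] yaw 0.4445 off tool xy -32.23 0.22 grip 30.000637471675873 0.24764873348845903
```

>>> arm_command:
  targets:
    - [0, 0, -31, 0, 0]
    - [15, -16, -31, 0, 0]
    - [32.5, -32.5, -31, 0, 0]
    - [32.5, -32.5, -15, 0, 0]
    - [32.5, -32.5, -5, 0, 0]

```text
t: 26.45
eef_pos: [471.3, 241.1, 109.4]
tcp_rot: [3.142, 0.001, 0.445]
ft_force: [0.7, 0.1, -1.2]
opening: 0.253
grip_force: 30.0
```

>>> arm_command:
  targets:
    - [0, 0, 1, 0, 0]
    - [0, 0, 2, 0, 0]
    - [0, 0, 3, 0, 0]
    - [0, 0, 4, 0, 0]
    - [0, 0, 4, 0, 0]

```text
t: 26.95
eef_pos: [471.7, 240.7, 106.5]
tcp_rot: [3.141, -0.0, 0.444]
ft_force: [-0.0, -0.9, -1.3]
opening: 0.251
grip_force: 30.0
```

>>> arm_command:
  targets:
    - [0, 0, 0.5, 0, 0]
    - [0, 0, 1, 0, 0]
    - [0, 0, 1.4, 0, 0]
    - [0, 0, 1.4, 0, 0]

```text
t: 27.35
eef_pos: [471.7, 240.8, 105.3]
tcp_rot: [3.141, -0.0, 0.445]
ft_force: [-1.3, -2.0, 4.6]
opening: 0.259
grip_force: 30.0
```

>>> arm_command:
  targets:
    - [0, 0, -31, 0, 0]
    - [0, 30, -31, 0, 0]
    - [0, 65, -31, 0, 0]
    - [0, 65, -15, 0, 0]
    - [0, 65, -5, 0, 0]

```text
t: 27.85
eef_pos: [499.6, 181.4, 109.2]
tcp_rot: [-3.142, 0.0, 0.443]
ft_force: [-1.2, -0.0, -1.8]
opening: 0.249
grip_force: 30.0
```

>>> arm_command:
  targets:
    - [0, 0, 1, 0, 0]
    - [0, 0, 2, 0, 0]
    - [0, 0, 3, 0, 0]
    - [0, 0, 4, 0, 0]
    - [0, 0, 4, 0, 0]

```text
t: 28.35
eef_pos: [499.5, 182.4, 106.0]
tcp_rot: [3.141, -0.0, 0.445]
ft_force: [1.2, 0.4, -1.5]
opening: 0.249
grip_force: 30.0
```

>>> arm_command:
  targets:
    - [0, 0, 0.5, 0, 0]
    - [0, 0, 1, 0, 0]
    - [0, 0, 1.3, 0, 0]
    - [0, 0, 1.3, 0, 0]

```text
t: 28.75
eef_pos: [499.7, 182.3, 105.3]
tcp_rot: [3.142, -0.001, 0.444]
ft_force: [-1.8, -0.1, 6.2]
opening: 0.253
grip_force: 30.0
```

```bash
python3 st.py 3
```

```text
t 28.9 pos [499.64 182.31 105.27] foot 59.18 F [-1.81  0.95  6.59] M [ 0.2    0.522 -0.004] yaw 0.4444 off tool xy 0.27 32.57 grip 30.000735819339752 0.24930847872548156
```

>>> arm_command:
  targets:
    - [0, 0, -31, 0, 0]
    - [15, -16, -31, 0, 0]
    - [32.5, -32.5, -31, 0, 0]
    - [32.5, -32.5, -15, 0, 0]
    - [32.5, -32.5, -5, 0, 0]

```text
t: 29.4
eef_pos: [514.7, 225.8, 108.8]
tcp_rot: [3.142, 0.0, 0.445]
ft_force: [-0.4, -0.9, -2.2]
opening: 0.25
grip_force: 30.0
```

>>> arm_command:
  targets:
    - [0, 0, 1, 0, 0]
    - [0, 0, 2, 0, 0]
    - [0, 0, 3, 0, 0]
    - [0, 0, 4, 0, 0]
    - [0, 0, 4, 0, 0]

```text
t: 29.9
eef_pos: [515.0, 225.3, 105.8]
tcp_rot: [3.141, -0.0, 0.444]
ft_force: [0.6, -0.7, -0.4]
opening: 0.254
grip_force: 30.0
```

>>> arm_command:
  targets:
    - [0, 0, 0.5, 0, 0]
    - [0, 0, 1, 0, 0]
    - [0, 0, 1.4, 0, 0]
    - [0, 0, 1.4, 0, 0]

```text
t: 30.3
eef_pos: [515.1, 225.4, 105.0]
tcp_rot: [3.141, -0.001, 0.445]
ft_force: [-1.7, -0.5, 7.3]
opening: 0.252
grip_force: 30.0
```

>>> arm_command:
  targets:
    - [0, 0, -31, 0, 0]
    - [-30, 0, -31, 0, 0]
    - [-65, 0, -31, 0, 0]
    - [-65, 0, -15, 0, 0]
    - [-65, 0, -5, 0, 0]

```text
t: 30.8
eef_pos: [455.9, 197.3, 109.1]
tcp_rot: [3.141, -0.001, 0.444]
ft_force: [0.7, -0.2, -2.3]
opening: 0.251
grip_force: 30.0
```

>>> arm_command:
  targets:
    - [0, 0, 1, 0, 0]
    - [0, 0, 2, 0, 0]
    - [0, 0, 3, 0, 0]
    - [0, 0, 4, 0, 0]
    - [0, 0, 4, 0, 0]

```text
t: 31.3
eef_pos: [456.5, 197.6, 105.3]
tcp_rot: [3.141, -0.001, 0.444]
ft_force: [-1.0, 0.4, -1.5]
opening: 0.251
grip_force: 30.0
```

>>> arm_command:
  targets:
    - [0, 0, 0.5, 0, 0]
    - [0, 0, 1, 0, 0]
    - [0, 0, 1, 0, 0]

```text
t: 31.6
eef_pos: [456.5, 197.6, 105.0]
tcp_rot: [3.141, -0.001, 0.445]
ft_force: [-1.5, 0.1, 9.7]
opening: 0.252
grip_force: 30.0
```

```bash
python3 st.py 3
```

```text
t 31.75 pos [456.54 197.58 105.01] foot 58.92 F [-1.58 -0.97  8.88] M [-0.166  0.373  0.016] yaw 0.4445 off tool xy -32.09 0.25 grip 30.001115798950195 0.2530797124171522
```

>>> arm_command:
  targets:
    - [0, 0, -31, 0, 0]
    - [15, -16, -31, 0, 0]
    - [32.5, -32.5, -31, 0, 0]
    - [32.5, -32.5, -15, 0, 0]
    - [32.5, -32.5, -4, 0, 0]

```text
t: 32.25
eef_pos: [471.4, 241.1, 107.5]
tcp_rot: [3.142, 0.0, 0.445]
ft_force: [-0.4, 0.7, -1.5]
opening: 0.251
grip_force: 30.0
```

>>> arm_command:
  targets:
    - [0, 0, 1, 0, 0]
    - [0, 0, 2, 0, 0]
    - [0, 0, 3, 0, 0]
    - [0, 0, 3.5, 0, 0]
    - [0, 0, 4, 0, 0]

```text
t: 32.75
eef_pos: [471.9, 240.7, 105.0]
tcp_rot: [3.141, -0.001, 0.444]
ft_force: [-2.0, -1.2, 11.2]
opening: 0.248
grip_force: 30.0
```

>>> arm_command:
  targets:
    - [0, 0, 0.2, 0, 0]
    - [0, 0, 0.2, 0, 0]

```text
t: 32.95
eef_pos: [471.8, 240.7, 105.0]
tcp_rot: [3.141, -0.001, 0.444]
ft_force: [-1.7, -1.6, 7.8]
opening: 0.248
grip_force: 30.0
```

>>> arm_command:
  targets:
    - [0, 0, -31, 0, 0]
    - [0, 30, -31, 0, 0]
    - [0, 65, -31, 0, 0]
    - [0, 65, -15, 0, 0]
    - [0, 65, -4, 0, 0]

```text
t: 33.45
eef_pos: [499.8, 181.4, 107.7]
tcp_rot: [3.141, -0.0, 0.443]
ft_force: [-0.3, -0.7, -0.8]
opening: 0.254
grip_force: 30.0
```

>>> arm_command:
  targets:
    - [0, 0, 1, 0, 0]
    - [0, 0, 2, 0, 0]
    - [0, 0, 3, 0, 0]
    - [0, 0, 3.5, 0, 0]
    - [0, 0, 4, 0, 0]

```text
t: 33.95
eef_pos: [499.7, 182.6, 105.0]
tcp_rot: [3.142, -0.001, 0.445]
ft_force: [-3.5, 0.9, 14.5]
opening: 0.255
grip_force: 30.0
```

>>> arm_command:
  targets:
    - [0, 0, 0, 0, 0]
    - [0, 0, 0, 0, 0]

```text
t: 34.15
eef_pos: [499.6, 182.6, 105.0]
tcp_rot: [3.142, -0.001, 0.445]
ft_force: [-2.3, 1.4, 8.6]
opening: 0.253
grip_force: 30.0
```

>>> arm_command:
  targets:
    - [0, 0, -31, 0, 0]
    - [15, -16, -31, 0, 0]
    - [32.5, -32.5, -31, 0, 0]
    - [32.5, -32.5, -15, 0, 0]
    - [32.5, -32.5, -4, 0, 0]

```text
t: 34.65
eef_pos: [514.7, 226.0, 107.5]
tcp_rot: [3.141, -0.0, 0.446]
ft_force: [-0.0, -0.5, -1.4]
opening: 0.251
grip_force: 30.0
```

>>> arm_command:
  targets:
    - [0, 0, 1, 0, 0]
    - [0, 0, 2, 0, 0]
    - [0, 0, 3, 0, 0]
    - [0, 0, 3.5, 0, 0]
    - [0, 0, 4, 0, 0]

```text
t: 35.15
eef_pos: [515.2, 225.3, 105.0]
tcp_rot: [3.141, -0.001, 0.444]
ft_force: [-2.5, -0.8, 12.4]
opening: 0.249
grip_force: 30.0
```

```bash
python3 st.py 3
```

```text
t 35.3 pos [515.19 225.28 105.04] foot 58.95 F [-1.73 -1.18  7.08] M [-0.397  0.395 -0.004] yaw 0.4443 off tool xy 32.77 0.45 grip 30.00084936618805 0.2512774438570618
```

>>> arm_command:
  targets:
    - [0, 0, 0.3, 0, 0]
    - [0, 0, 0.6, 0, 0]
    - [0, 0, 0.9, 0, 0]
    - [0, 0, 0.9, 0, 0]

```text
t: 35.7
eef_pos: [515.2, 225.3, 104.9]
tcp_rot: [3.141, -0.002, 0.444]
ft_force: [-4.7, -2.8, 16.1]
opening: 0.252
grip_force: 30.0
```

```bash
python3 st.py 3
```

```text
t 35.85 pos [515.25 225.3  104.95] foot 58.86 F [-4.1  -2.07 16.82] M [-0.618  1.038  0.013] yaw 0.4444 off tool xy 32.84 0.47 grip 30.002054572105408 0.25106234733254135
```

>>> arm_command:
  targets:
    - [0, 0, 0.2, 0, 0]
    - [0, 0, 0.2, 0, 0]
    - [0, 0, 0.2, 0, 0]
    - [0, 0, 0.2, 0, 0]
    - [0, 0, 0.2, 0, 0]

```text
t: 36.35
eef_pos: [515.3, 225.3, 105.0]
tcp_rot: [3.141, -0.002, 0.444]
ft_force: [-4.2, -3.0, 18.4]
opening: 0.251
grip_force: 30.0
```

>>> arm_command:
  targets:
    - [0, 0, 0, 0, 0]
    - [0, 0, 0, 0, 0]
    - [0, 0, 0, 0, 0]
    - [0, 0, 0, 0, 0]
    - [0, 0, 0, 0, 0]

```text
t: 36.85
eef_pos: [515.2, 225.3, 105.0]
tcp_rot: [3.141, -0.002, 0.444]
ft_force: [-5.1, -2.6, 18.7]
opening: 0.25
grip_force: 30.0
```

>>> arm_command:
  targets:
    - [0, 0, -31, 0, 0]
    - [-30, 0, -31, 0, 0]
    - [-65, 0, -31, 0, 0]
    - [-65, 0, -15, 0, 0]
    - [-65, 0, -5, 0, 0]

```text
t: 37.35
eef_pos: [456.1, 197.3, 108.0]
tcp_rot: [3.141, -0.001, 0.444]
ft_force: [0.4, 0.0, -1.9]
opening: 0.245
grip_force: 30.0
```

>>> arm_command:
  targets:
    - [0, 0, 1, 0, 0]
    - [0, 0, 2, 0, 0]
    - [0, 0, 2.5, 0, 0]
    - [0, 0, 2.8, 0, 0]
    - [0, 0, 2.8, 0, 0]

```text
t: 37.85
eef_pos: [456.4, 197.6, 105.2]
tcp_rot: [3.141, -0.0, 0.444]
ft_force: [0.4, -0.6, -1.3]
opening: 0.254
grip_force: 30.0
```

```bash
python3 st.py 3
```

```text
t 38.0 pos [456.36 197.54 105.23] foot 59.14 F [-0.4  -0.22 -1.23] M [-0.013  0.015 -0.005] yaw 0.4445 off tool xy -32.26 0.21 grip 29.999711215496063 0.2507420904851658
```

>>> arm_command:
  targets:
    - [0, 0, 0.4, 0, 0]
    - [0, 0, 0.8, 0, 0]
    - [0, 0, 1.2, 0, 0]
    - [0, 0, 1.6, 0, 0]
    - [0, 0, 1.6, 0, 0]

```text
t: 38.5
eef_pos: [456.4, 197.5, 104.9]
tcp_rot: [3.141, -0.001, 0.445]
ft_force: [-4.8, -1.6, 19.4]
opening: 0.25
grip_force: 30.0
```

```bash
python3 st.py 3
```

```text
t 38.65 pos [456.38 197.55 104.93] foot 58.84 F [-4.89 -2.17 19.43] M [-0.38   1.158 -0.005] yaw 0.4446 off tool xy -32.24 0.2 grip 30.00242829322815 0.2512624021729773
```

>>> arm_command:
  targets:
    - [0, 0, 0, 0, 0]
    - [0, 0, 0, 0, 0]
    - [0, 0, 0, 0, 0]
    - [0, 0, 0, 0, 0]
    - [0, 0, 0, 0, 0]

```text
t: 39.15
eef_pos: [456.4, 197.5, 104.9]
tcp_rot: [3.141, -0.001, 0.445]
ft_force: [-4.5, -1.5, 19.5]
opening: 0.254
grip_force: 30.0
```

>>> arm_command:
  targets:
    - [0, 0, -20, 0, 0]
    - [0, 0, -52, 0, 0]
    - [-8, 40, -52, 0, 0]
    - [-17, 88, -52, 0, 0]
    - [-17, 88, -52, 0, 0]

```text
t: 39.65
eef_pos: [480.0, 106.9, 155.8]
tcp_rot: [3.141, -0.001, 0.441]
ft_force: [-0.3, 1.0, -0.7]
opening: 0.249
grip_force: 30.0
```

>>> arm_command:
  targets:
    - [-8, 45, 0, 0, 0]
    - [-17, 90, 0, 0, 0]
    - [-26, 135, 0, 0, 0]
    - [-34, 180, 0, 0, 0]
    - [-38, 200, 0, 0, 0]

```text
t: 40.15
eef_pos: [531.2, -89.2, 155.4]
tcp_rot: [3.141, -0.0, 0.442]
ft_force: [-0.2, 0.6, -0.5]
opening: 0.253
grip_force: 30.0
```

>>> arm_command:
  targets:
    - [-4, 20, 0, 0, 0]
    - [-4, 27, 15, 0, 0]
    - [-4, 27, 45, 0, 0]
    - [-4, 27, 75, 0, 0]
    - [-4, 27, 85, 0, 0]

```text
t: 40.65
eef_pos: [536.8, -111.0, 67.3]
tcp_rot: [-3.138, 0.003, 0.445]
ft_force: [0.6, -1.1, -1.9]
opening: 0.248
grip_force: 30.0
```

```bash
python3 st.py 5
```

```text
t 40.9 pos [ 538.16 -111.64   69.79] foot 23.7 F [-0.05  0.06 -1.19] M [-0.022 -0.004 -0.03 ] yaw 0.4449 off tool xy -91.5 314.48 grip 29.999776482582092 0.25386427395940175
```

>>> arm_command:
  targets:
    - [0, 0, 10, 0, 0]
    - [0, 0, 16, 0, 0]
    - [0, 0, 18.5, 0, 0]
    - [0, 0, 19, 0, 0]
    - [0, 0, 19.4, 0, 0]

```text
t: 41.4
eef_pos: [538.5, -112.3, 51.1]
tcp_rot: [3.142, 0.0, 0.444]
ft_force: [-0.0, 0.6, -1.4]
opening: 0.248
grip_force: 30.0
```

```bash
python3 st.py 4
```

```text
t 41.6 pos [ 538.49 -112.31   51.23] foot 5.14 F [-0.33  0.04 -1.66] M [ 0.021 -0.002 -0.021] yaw 0.4444 off tool xy -91.32 315.27 grip 29.99970406293869 0.25097227761859275
```

>>> arm_command:
  targets:
    - [0, 0, 0.4, 0, 0]
    - [0, 0, 0.8, 0, 0]
    - [0, 0, 1.1, 0, 0]
    - [0, 0, 1.1, 0, 0]

```text
t: 42.0
eef_pos: [538.4, -112.3, 50.1]
tcp_rot: [3.141, -0.0, 0.444]
ft_force: [-0.2, 0.3, -0.4]
opening: 0.252
grip_force: 30.0
```

```bash
python3 st.py 4
```

```text
t 42.2 pos [ 538.43 -112.28   50.08] foot 3.99 F [-0.5  -0.18  0.08] M [-0.016  0.067 -0.003] yaw 0.4444 off tool xy -91.36 315.22 grip 29.99997854232788 0.24887397039422732
```

The foot is on the tray floor, with light contact. I release slowly and back straight up.

>>> arm_command:
  targets:
    - [0, 0, 0, 0, 0.3]
    - [0, 0, 0, 0, 0.4]
    - [0, 0, 0, 0, 0.6]
    - [0, 0, 0, 0, 0.8]
    - [0, 0, 0, 0, 1]

```text
t: 42.7
eef_pos: [538.5, -112.3, 50.0]
tcp_rot: [3.141, -0.0, 0.444]
ft_force: [0.1, 0.1, -0.5]
opening: 0.579
grip_force: 0.0
```

>>> arm_command:
  targets:
    - [0, 0, 0, 0, 1]
    - [0, 0, 0, 0, 1]
    - [0, 0, 0, 0, 1]
    - [0, 0, 0, 0, 1]
    - [0, 0, 0, 0, 1]

```text
t: 43.2
eef_pos: [538.4, -112.3, 50.0]
tcp_rot: [3.142, 0.0, 0.444]
ft_force: [-0.0, -0.0, 1.0]
opening: 0.98
grip_force: 0.0
```

>>> arm_command:
  targets:
    - [0, 0, -15, 0, 1]
    - [0, 0, -50, 0, 1]
    - [0, 0, -95, 0, 1]
    - [0, 0, -140, 0, 1]
    - [0, 0, -165, 0, 1]

```text
t: 43.7
eef_pos: [539.0, -112.4, 218.6]
tcp_rot: [3.139, -0.003, 0.445]
ft_force: [0.2, 0.4, -1.1]
opening: 1.001
grip_force: 0.0
```

>>> arm_command:
  targets:
    - [-35, 25, 0, 0, 1]
    - [-70, 50, 0, 0, 1]
    - [-105, 80, 0, 0, 1]
    - [-140, 110, 0, 0, 1]
    - [-150, 140, 0, 0, 1]

```text
t: 44.2
eef_pos: [461.1, -305.1, 215.4]
tcp_rot: [3.142, 0.0, 0.443]
ft_force: [1.8, -0.5, 0.8]
opening: 0.999
grip_force: 0.0
```

```bash
python3 st.py 6; python3 - <<'E'
from cell import env
from h import *
s,t=env.read_camera("scene"),env.read_camera("top")
a=np.hstack([crop(s,110,110,260,165,2),np.zeros((330,2,3),np.uint8)])
b=np.hstack([crop(s,270,120,65,45,4),crop(t,145,185,65,45,4)])
cv2.imwrite("pics/end.png",np.vstack([a,cv2.resize(b,(a.shape[1],180))]))
E
```

```text
t 44.5 pos [ 462.89 -304.61  214.9 ] foot 168.81 F [-0.48 -0.46 -0.01] M [-0.028  0.009  0.013] yaw 0.4428 off tool xy -241.52 456.77 grip 0.0 0.9987365076482251
```

View pics/end.png

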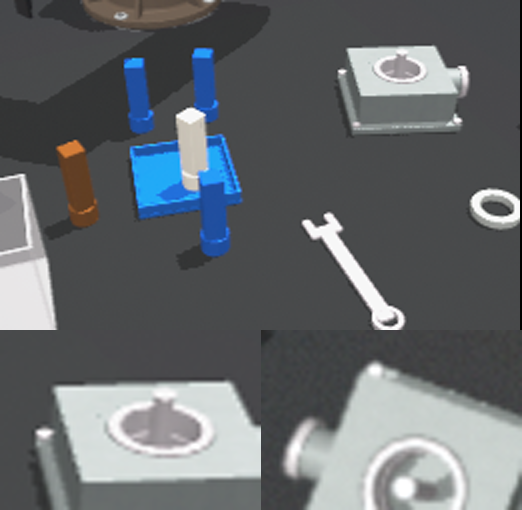

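The final picture shows the drift upright in the tray at about scene (206,184). The cup rim sits level and almost flush at scene (310,145), and the other things are where they were.

```bash
python3 -c "
from cell import env
print(env.job_done())"
```

```text
the job is handed in; nothing more can be done
None
```

The cup is fully home: all four sides bottomed at the same height, about 2 mm above the face. I bedded it with about 20 N on two opposite sides, stood the drift back upright in its tray, and handed the job in at about 45 s; no verdict came back.

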